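# Raise the lane barrier and push the carton through

### The job

Push the counterweighted barrier arm up past its balance point so that it stays fully raised by itself, then push the small carton along the lane, under the raised arm, until it sits home against the wooden end stop. Only push: do not lift or tip the carton, leave the other things on the bench where they are, and finish with the arm still up and the robot clear of everything.

Things in the scene. Friction and masses are not known exactly. Their poses are not given: they have to be found in the camera images.
- lane: Fixed feed lane. Origin on the bench top, mid-lane, under the barrier; x = feed direction (carton towards end stop), y left, z up. Base plate 12 mm thick, x -165 to 165, y -75 to 195 mm. Two low side rails, x -140 to 140 mm, inner faces at y +-37 mm, tops 37 mm above the bench. Steel fork post carrying the barrier: y 118 to 162, x -33 to 33 mm, top 147 mm above the bench.
- barrier (a joint): Barrier angle, rad: 0 = down, level across the lane; 1.48 = fully raised at its upper stop, nearly vertical. Hinge axis: lane's x through barrier_pivot; the free end rises and goes over towards the post. Below about 0.66 rad it falls back, beyond that it swings to the upper stop by itself in 1 to 2 s. Lifting under barrier_push takes about 1 N at first, less towards balance.
- barrier_pivot (a point): Hinge point of the arm, 130 mm above the bench, at x 0, y +140 mm of the lane. Down, the arm is a straight aluminium bar 22 mm wide (lane x) and 24 mm deep, its underside 118 mm above the bench, running from the pivot along the lane's -y to a free end 307 mm from the pivot.
- barrier_push (a point): Point on the underside of the bar, 265 mm from the pivot, 42 mm short of the free end; it moves with the arm. Nothing is below it but the bare bench.
- plate_mid (a point): Middle of the grey plate fixed under the bar, 6 mm thick, from 100 to 180 mm from the pivot; with the arm down its lower edge is 75 mm above the bench, so it blocks the carton. It moves with the arm.
- counterweight (a point): Centre of the dark counterweight disc (58 mm across, 36 mm thick) on a stalk above the pivot: with the arm down 78 mm above it and 22 mm to its +y side. As the arm rises it swings away from the lane (+y) and down.
- carton_mid (a point): Centre of the loose cardboard carton, 80 mm (along the lane) x 60 mm wide x 80 mm tall, about 0.4 kg; axes as the lane's when square in it. It stands in the lane between the rails on the base plate, on the robot's side of the barrier.
- lane_home (a point): Where the carton's centre is when home against the wooden end stop: 100 mm along the lane's x, 52 mm above the bench. The stop's face is across the far end of the lane at x = 140 mm, its top 57 mm above the bench.
- jar: Bystander: glass jar with steel cap, 52 mm across, 85 mm tall, to the right of the lane beyond the barrier; origin at the centre of its underside.
- tape: Bystander: grey tape-measure case 66 x 36 x 60 mm, standing left of the lane; origin at the centre of its underside.
- screwdriver: Bystander: screwdriver lying on the bench left of the lane, on the robot's side, about 200 mm long and under 35 mm thick; it may roll if bumped.
Not all that is in view belongs to the job. There is more than one size of the part that bears carton_mid; the job needs the middle-sized.

How it is judged:
On the way, in this order (a step that is already met when the one before it is completed fails the run):
1. the barrier arm is raised and stays up by itself, with the robot off it (value of joint barrier above 1.38 rad and contact force between each of the fingers, the arm and barrier below 0.1 N), for 0.2 s.
2. the carton is home against the end stop (x of carton_mid in the frame of lane above 0.094 m), for 0.1 s.
At the end, for the whole second after the job is handed in: The barrier arm stands raised by itself (over 1.38 rad); the carton stands flat in the lane, at rest, within 6 mm of the end stop and 14 mm of its home point (value of joint barrier above 1.38 rad and x of carton_mid in the frame of lane above 0.094 m and horizontal distance between carton_mid and lane_home below 0.014 m and angle between carton_mid's own z axis and vertical below 0.08 rad and z of carton_mid in the frame of lane below 0.058 m and linear speed of carton below 0.02 m/s); the robot touches nothing.
It fails at once if the carton is lifted more than 12 mm or tipped more than 0.3 rad (z of carton_mid in the frame of lane above 0.064 m or angle between carton_mid's own z axis and vertical above 0.3 rad).
It fails at once if a bystander is moved more than 30 mm (distance of any of jar, tape, screwdriver from where it was at the start of the episode above 0.03 m).
It also fails if it takes over 72 s, if anything falls off the work surface, if the arm or the gripper's body presses on something with over 40 N, if the wrist force passes 120 N, or if a joint passes its speed limit or range.

### The arm

A 6-joint arm with a two-finger parallel gripper is mounted at the origin on the work surface. World frame = base frame: x ahead of the robot, y to its left, z up, the work surface at z = 0. Lengths are in m, angles in rad, forces in N, time in s.
With the tool pointing down it reaches from about 0.375 to 0.975 m from the base axis. Payload 3.8 kg.
Tool frame: the origin (TCP) lies midway between the tips of the shut fingers; the grasp point (between the pads) lies 19 mm behind it; z points along the fingers, y is the direction in which the jaws open and shut (so a half turn about z gives the same grasp; the last joint's range is limited). The gripper opens to 85 mm and grips with 20 to 120 N. Pads are 22 mm wide; open, the fingers measure 114 mm over their backs; the gripper's body (76 mm by 85 mm) begins 54 mm behind the grasp point. The pads swing forward as they close: fully open they stand 13 mm farther back than shut.
Start: joints at [1.09, 0.264, 1.604, -0, 1.274, -0.037], TCP at [0.29, 0.61, 0.231] pointing down, gripper open.
Joint ranges: [-2.63, 2.63], [-0.94, 2.18], [0.31, 2.57], [-1.31, 4.45], [0, 2.66], [-2.55, 2.55]. Speed limits (rad/s): [2.57, 2.57, 3.14, 3.14, 3.14, 3.14].

### API

Orientations are given as a rotation vector (axis times angle).
In Python, from workcell import bot gives the robot as it stands. The module is installed in compiled form; this text tells all that it offers.
- The arm moves only by the tool move_arm, never from a script. Its argument "steps" is a list of rows, each a list of 5 numbers: the shift along the tool's x, y, z in mm, then the turn about the tool's z in degrees, then the opening in per cent of the stroke, from 0 (shut) to 100 (fully open). In form: [[tx, ty, tz, turn, claw], ...]. A call has 1 to 20 rows; each row is the pose to reach, as a shift and turn from the pose commanded when the call began, along the tool's axes at that moment; what a row does not reach only later rows make up. A row lasts 1/10 s, in which the tool goes at most 50 mm and 8.59 degrees, less where a joint would pass 70% of its speed; a pose out of reach is approached as far as the arm can. A call with a gripper value outside its range is refused whole. The fingers move at their own pace and stop on an object; "newtons" is the grip in N (left out, the last holds). Time passes only in rows, so rows that repeat a pose let the fingers close. It gives the time, the measured TCP pose, the force and the opening at its end, in the units of the state.
- bot.read_state(): the state, without advancing time (a new reading comes with each control period).
- bot.read_camera(name): name is "scene" or "top" or "wrist"; returns a dict with "pixels" (480x640x3 uint8, red, green, blue), "depth" (480x640 float32, m along the optical axis (not along the pixel's ray), 0 where there is no reading), "fovy" (degrees; the focal length in pixels is half the picture's height over the tangent of half this angle, whatever the lens; pixels are square), "cx", "cy" (the principal point, pixels), "xyz" and "attitude" of the camera in the world. Camera axes: x right, y up, looking along -z (the intrinsics and any distortion apply to the point x, -y, -z); pixel columns grow to the right and rows downward; lengths in m; the calibration is good to about 2 mm. A picture is of the moment at which its call begins.
- bot.finish_job(): hands the job in, once; it reports no verdict.
The state is a dict: "time": time; "q": joint angles; "joint_vel": joint speeds; "joint_torque": joint torques, N m; "tool_pos": TCP position; "tcp_rot": TCP orientation; "wrist_force": force on the tool from outside, world axes, zero at the start; "torque": the same for the moment, N m; "width": opening from 0.0 (shut) to 1.0 (fully open).
Only numpy, scipy, OpenCV 4.12 (cv2) and the standard library are available. Lean on these libraries where they do the work, as an engineer would, in place of code of your own. Each camera call takes 0.05 s, during which the arm holds its last target.

## Working session

There is one attempt and no reset: what is moved stays moved. The work goes in short steps, Python scripts to look and compute and a tool call to move; the robot and the scene stay as the last step left them, time stands still between calls to the robot, and variables do not carry over. Pictures are saved under pics/ and viewed, and the job is handed in when it is done.

Besides the shell and the picture viewer there is one more tool, called after "Call:" as name([rows], argument=value, ...), one row to a line, values as JSON. move_arm: Moves the arm, as the interface text tells. Its arguments: {"type":"object","properties":{"steps":{"type":"array","items":{"type":"array","items":{"type":"number"}}},"newtons":{"type":"number"}},"required":["steps"]}

```bash
mkdir -p pics; cat > h.py <<'E'
import numpy as np, cv2
from workcell import bot
def cam(n):
    return bot.read_camera(n)
def P(c,u,v,d=None):
    f=240/np.tan(np.radians(c['fovy'])/2)
    if d is None: d=c['depth'][int(round(v)),int(round(u))]
    p=np.array([(u-c['cx'])/f*d,-(v-c['cy'])/f*d,-d])
    return R(c)@p+np.array(c['xyz'])
def R(c):
    a=np.array(c['attitude'],float)
    if a.shape==(3,3): return a
    if a.size==3: return cv2.Rodrigues(a)[0]
    raise Exception(a)
def plane(c,u,v,z):
    o=np.array(c['xyz']); d=P(c,u,v,1.0)-o
    return o+d*(z-o[2])/d[2]
def save(c,n): cv2.imwrite('pics/'+n,c['pixels'][:,:,::-1])
E
python3 - <<'E'
from h import *
for n in ['scene','top','wrist']:
    c=cam(n); save(c,n+'0.png'); print(n,{k:c[k] for k in c if k not in('pixels','depth')}, (c['depth']>0).mean())
print(bot.read_state())
E
```

```text
scene {'fovy': 52.03098072988382, 'cx': 314.14911030917045, 'cy': 237.47771490814654, 'xyz': array([ 1.44047045, -0.17732348,  0.69785493]), 'attitude': array([0.90152674, 0.66203838, 1.19087971])} 0.9863606770833333
top {'fovy': 55.77385771312735, 'cx': 310.0062238834682, 'cy': 248.65746129500596, 'xyz': array([0.45891329, 0.07718896, 1.16143291]), 'attitude': array([ 0.07761497, -0.07734625, -1.57945344])} 0.9960091145833333
wrist {'fovy': 66.93586610269732, 'cx': 317.3670201573848, 'cy': 240.50027960561596, 'xyz': array([0.21490969, 0.64469746, 0.37401118]), 'attitude': array([-0.29096546, -0.18217734,  1.11747414])} 0.99578125
{'time': 0.15, 'q': array([ 1.09011487e+00,  2.64624601e-01,  1.60507562e+00, -1.81780606e-05,
        1.27371420e+00, -3.69018881e-02]), 'joint_vel': array([ 0.00131935, -0.00283994, -0.00287408, -0.00151176,  0.00021248,
        0.00016108]), 'joint_torque': array([ 3.59789510e-04, -5.15906668e+01, -3.67958522e+01, -9.08211746e-05,
        8.04526062e-03,  2.14024783e-05]), 'tool_pos': array([0.28955546, 0.60909828, 0.23020978]), 'tcp_rot': array([-6.91273836e-01, -3.06413342e+00,  2.77291711e-03]), 'wrist_force': array([-0.14207105, -1.06939824, -0.70393429]), 'torque': array([ 0.00989559, -0.05463361,  0.00096772]), 'width': 0.9933017342205582}
```

View pics/scene0.png

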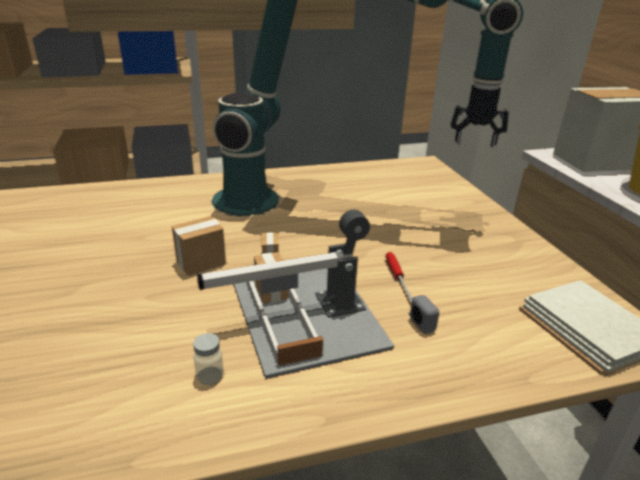

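View pics/top0.png

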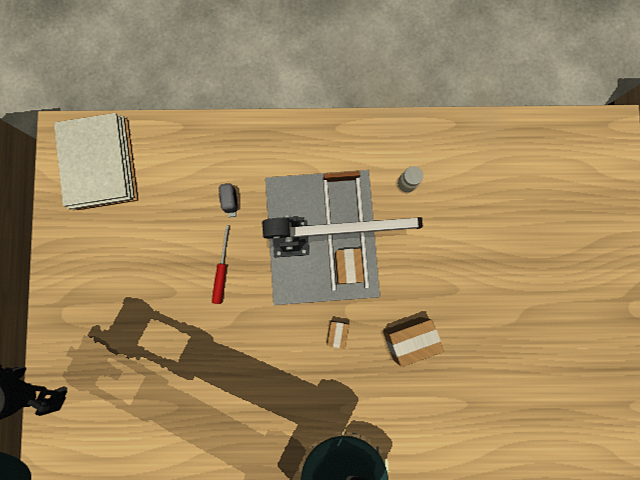

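View pics/wrist0.png

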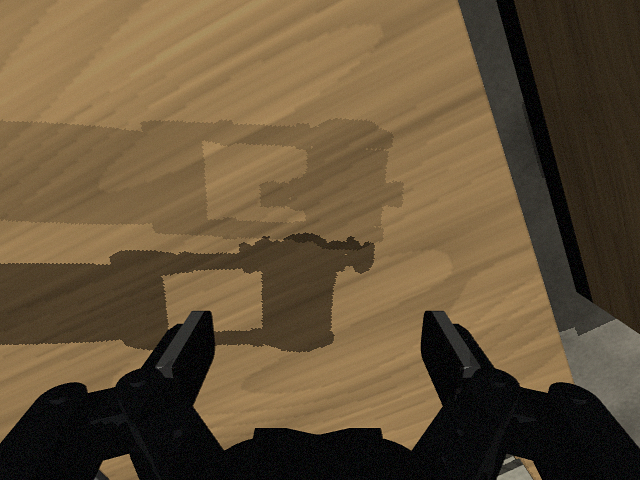

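The top view shows three cartons: small at (338,332), large at (415,340), and one standing in the lane at (349,266). I choose the one in the lane because it is middle-sized. The barrier runs from the post at (290,235) to its free end at (420,223). The jar is at (411,179), the tape at (229,197) and the screwdriver at (221,270). Next I measure these and check my choice in a crop.

```bash
python3 - <<'E'
from h import *
c=cam('top')
cv2.imwrite('pics/crop1.png',cv2.resize(c['pixels'][150:370,200:460,::-1],None,fx=3,fy=2.7,interpolation=cv2.INTER_CUBIC)[:600])
for n,(u,v) in dict(c=(349,266),small=(338,332),big=(415,340),tip=(417,223),jar=(411,174),tape=(228,190),sdhandle=(218,285),sdtip=(227,230),plate=(300,275),stop=(342,176),cw=(275,228)).items():
    print(n,P(c,u,v).round(4))
# pointcloud
d=c['depth'];f=240/np.tan(np.radians(c['fovy'])/2)
vv,uu=np.mgrid[0:480,0:640]
p=np.stack([(uu-c['cx'])/f*d,-(vv-c['cy'])/f*d,-d],-1)@R(c).T+np.array(c['xyz'])
sub=(uu>255)&(uu<385)&(vv>160)&(vv<310)
# base plate: z 12mm
hsv=cv2.cvtColor(c['pixels'],cv2.COLOR_RGB2HSV)
m=sub&(p[...,2]>0.006)&(p[...,2]<0.02)&(hsv[...,1]<60)
mm=cv2.morphologyEx(m.astype(np.uint8),cv2.MORPH_CLOSE,np.ones((15,15)))
ct=max(cv2.findContours(mm,0,2)[0],key=cv2.contourArea)
w=np.array([plane(c,*q[0],0.012)[:2] for q in ct],np.float32)
r=cv2.minAreaRect(w);print('plate',r);print(cv2.boxPoints(r))
for n,zl,zh,hull in [('bar',.134,.15,None)]:
    m=(uu>300)&(uu<425)&(vv>205)&(vv<250)&(p[...,2]>.12)&(p[...,2]<.16)
    q=p[m];print(n,len(q),cv2.minAreaRect(q[:,:2].astype(np.float32)),np.median(q[:,2]))
    v=cv2.fitLine(q[:,:2].astype(np.float32),2,0,.01,.01).ravel();print(v,np.degrees(np.arctan2(v[1],v[0])))
m=sub&(uu>333)&(uu<366)&(p[...,2]>.086)&(p[...,2]<.098)&(vv>240)
q=p[m];print('carton top',len(q),cv2.minAreaRect(q[:,:2].astype(np.float32)),q.mean(0),q[:,2].std())
E
```

```text
c [ 0.5225 -0.0147  0.093 ]
small [0.3663 0.0117 0.0588]
big [ 0.3501 -0.1625  0.1028]
tip [ 0.616  -0.167   0.1409]
jar [ 0.7449 -0.17    0.0842]
tape [0.7166 0.2789 0.0555]
sdhandle [0.4824 0.3084 0.0209]
sdtip [0.623  0.2892 0.0089]
plate [0.5057 0.1028 0.0124]
stop [ 0.7495 -0.0047  0.0543]
cw [0.5937 0.1485 0.2374]
plate ((0.604465901851654, 0.04647853970527649), (0.3278965651988983, 0.2682417035102844), 3.6675961017608643)
[[ 0.43227395  0.16983727]
 [ 0.44943282 -0.09785505]
 [ 0.7766578  -0.07688019]
 [ 0.75949895  0.19081214]]
bar 1287 ((0.6104748249053955, -0.040626078844070435), (0.023565830662846565, 0.27770093083381653), 3.513957977294922) 0.14062333473450184
[ 0.06436814 -0.99792624  0.6092201  -0.04091892] -86.30942
carton top 852 ((0.5239341855049133, -0.017288725823163986), (0.0800621435046196, 0.05981303006410599), 3.918083667755127) [ 0.52378431 -0.01712266  0.09103076] 0.001961498888192117
```

View pics/crop1.png

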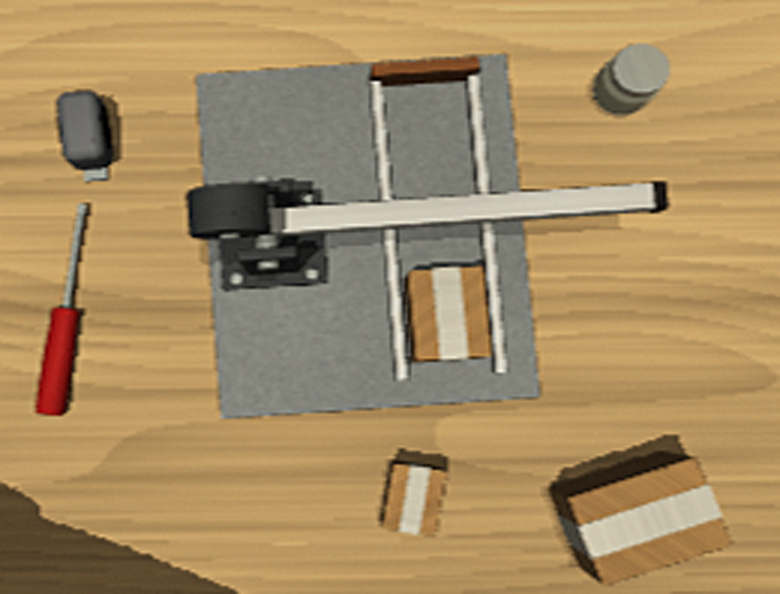

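The crop confirms the carton in the lane: its top measures 80 x 60 mm at z 91 mm, so it is the middle one. The other two are outside the lane, one smaller and one larger.

The lane origin is about (0.608, -0.013) with 3.7° yaw. The tool only points down, so it can't reach under the bar. I'll raise the arm by pushing the counterweight in +y instead.

```bash
cat >> h.py <<'E'
A=np.radians(3.7);O=np.array([.6086,-.0134])
ex=np.array([np.cos(A),np.sin(A)]);ey=np.array([-ex[1],ex[0]])
def L2W(x,y): return O+ex*x/1e3+ey*y/1e3
def W2L(p): d=np.array(p)[:2]-O; return np.array([d@ex,d@ey])*1e3
def tool():
    s=bot.read_state(); return np.array(s['tool_pos']),cv2.Rodrigues(np.array(s['tcp_rot']))[0]
def shift(x,y,z):  # lane mm -> tool mm
    p,Rt=tool(); t=np.r_[L2W(x,y),z/1e3]
    return (Rt.T@(t-p)*1e3).round(1)
def jaw():
    p,Rt=tool(); return np.degrees(np.arctan2(Rt[1,1],Rt[0,1]))-3.7 , W2L(p).round(1), p[2]*1e3
E
python3 - <<'E'
from h import *
print(jaw())
print(shift(-6,105,330),shift(-6,105,180))
E
```

```text
(np.float64(60.8722837333173), array([-278.2,  641.9]), np.float64(230.39366244521835))
[-499.1 -336.6  -99.1] [-499.1 -336.4   50.9]
```

Call:
move_arm([
  [0,0,-50,0,0],
  [0,0,-99,0,0],
  [-40,-27,-99,8,0],
  [-80,-54,-99,16,0],
  [-120,-81,-99,24,0],
  [-160,-108,-99,32,0],
  [-200,-135,-99,40,0],
  [-240,-162,-99,48,0],
  [-280,-189,-99,56,0],
  [-320,-216,-99,61,0],
  [-360,-243,-99,61,0],
  [-400,-270,-99,61,0],
  [-440,-297,-99,61,0],
  [-480,-324,-99,61,0],
  [-499,-337,-99,61,0],
  [-499,-337,-99,61,0],
  [-499,-337,-99,61,0],
  [-499,-337,-99,61,0],
], newtons=60)

```text
time: 2.0
tool_pos: [0.5952, 0.092, 0.3302]
tcp_rot: [-2.15, -2.29, -0.0]
wrist_force: [-0.4, 0.2, -0.1]
width: -0.004
```

```bash
python3 - <<'E'
from h import *
print(jaw(),bot.read_state()['q'])
print(shift(-6,105,180),shift(-6,215,180))
for n in ('scene','wrist'):save(cam(n),n+'1.png')
E
```

```text
(np.float64(-0.0773051185189706), array([ -6.6, 106. ]), np.float64(330.1989772784159)) [1.11620213e-01 8.21210555e-02 1.63542308e+00 6.27571711e-04
 1.42449127e+00 4.83007739e-02]
[ -1.1   0.6 150.2] [108.9   0.5 150.3]
```

View pics/scene1.png

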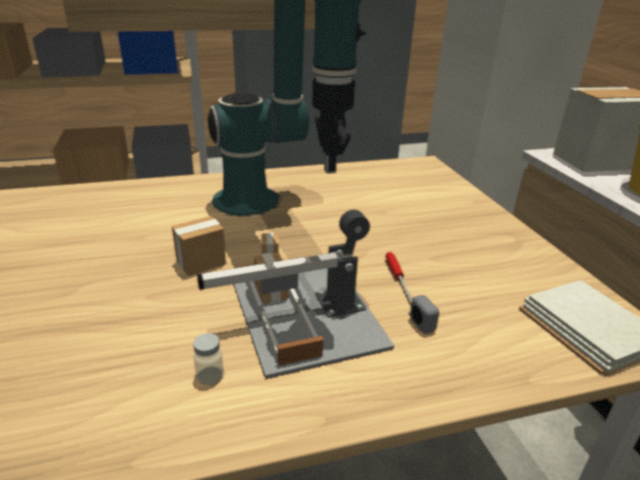

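View pics/wrist1.png

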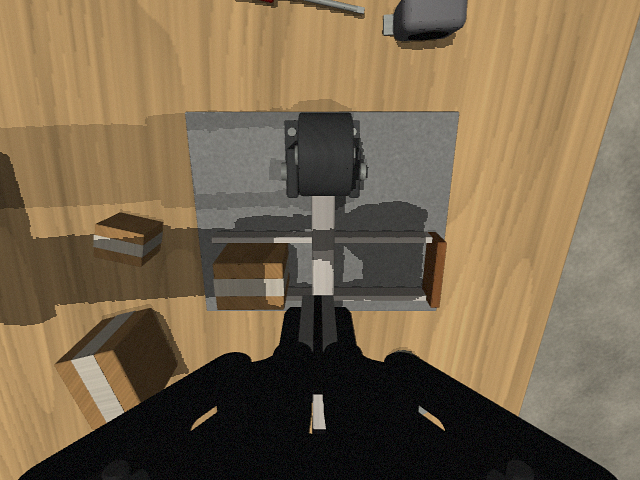

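The disc now sits straight ahead along tool x (wrist image about (325,150)), and the fingertips are clear of it. I'll descend beside it.

Call:
move_arm([
  [-1,0,40,0,0],
  [-1,0,80,0,0],
  [-1,0,120,0,0],
  [-1,0,150,0,0],
  [-1,0,150,0,0],
  [4,0,150,0,0],
  [9,0,150,0,0],
  [14,0,150,0,0],
  [19,0,150,0,0],
  [24,0,150,0,0],
  [29,0,150,0,0],
  [34,0,150,0,0],
  [34,0,150,0,0],
])

```text
time: 3.4
tool_pos: [0.5942, 0.1256, 0.1811]
tcp_rot: [2.15, 2.289, 0.002]
wrist_force: [1.2, -1.7, 2.2]
width: 0.005
```

```bash
python3 - <<'E'
from h import *
print(jaw(),bot.read_state()['wrist_force'])
save(cam('scene'),'scene2.png')
E
```

```text
(np.float64(-0.10947683130754582), array([ -5.4, 139.7]), np.float64(181.06344832086666)) [ 1.20743142 -1.69376323  2.24156119]
```

View pics/scene2.png

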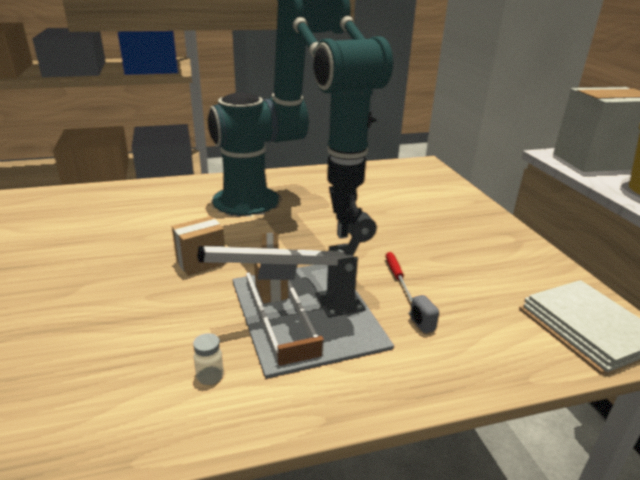

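The bar is rising, with its free end now at (203,254), under a small contact force of about 2 N. I'll push past balance, then retreat sideways out of the bar's plane.

Call:
move_arm([
  [6,0,0,0,0],
  [12,0,0,0,0],
  [18,0,0,0,0],
  [24,0,0,0,0],
  [30,0,0,0,0],
  [36,0,0,0,0],
  [40,0,0,0,0],
  [40,0,0,0,0],
  [38,-40,0,0,0],
  [36,-85,0,0,0],
  [36,-125,0,0,0],
  [36,-130,-50,0,0],
  [36,-130,-90,0,0],
  [36,-130,-90,0,0],
  [36,-130,-90,0,0],
])

```text
time: 4.95
tool_pos: [0.4626, 0.1534, 0.2725]
tcp_rot: [2.149, 2.288, 0.007]
wrist_force: [0.7, -0.5, -0.2]
width: 0.003
```

```bash
python3 - <<'E'
from h import *
print(jaw(),bot.read_state()['wrist_force'])
save(cam('scene'),'scene3.png')
save(cam('top'),'top3.png')
E
```

```text
(np.float64(-0.11147626220765927), array([-134.9,  175.9]), np.float64(272.5243169804646)) [ 0.71241585 -0.48843528 -0.24336723]
```

View pics/scene3.png

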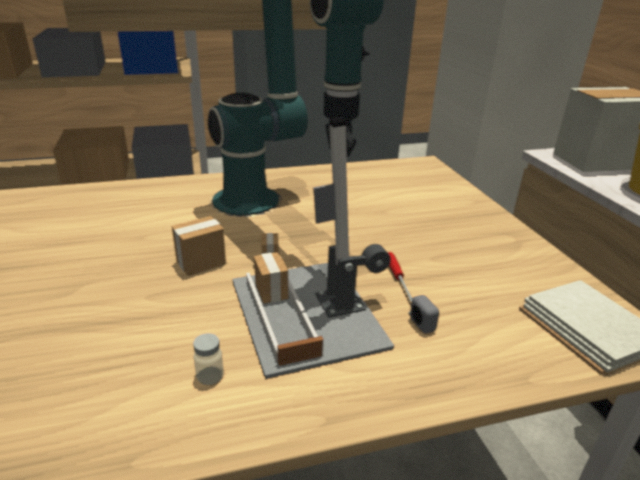

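View pics/top3.png

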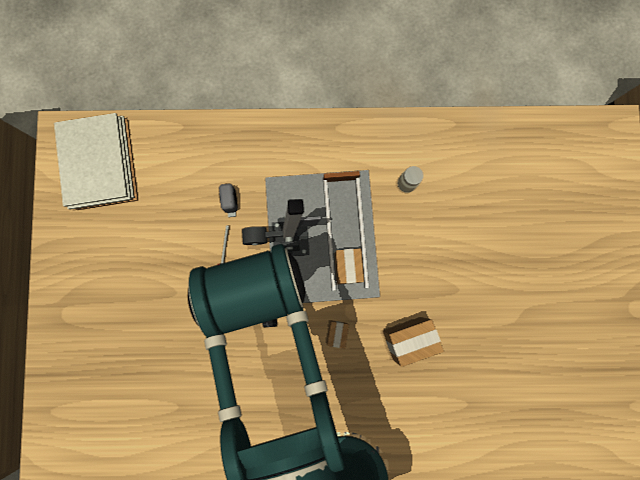

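The bar now stands near vertical at (342,190) in the scene view, the plate is to its left at (325,203), and the robot is clear. Before pushing the carton I'll check how wide the wrist hub is against the raised bar.

```bash
python3 - <<'E'
from h import *
tp=W2L(tool()[0])
for n in ('top','scene'):
    c=cam(n);d=c['depth'];f=240/np.tan(np.radians(c['fovy'])/2)
    vv,uu=np.mgrid[0:480,0:640]
    p=np.stack([(uu-c['cx'])/f*d,-(vv-c['cy'])/f*d,-d],-1)@R(c).T+np.array(c['xyz'])
    p=p[d>0]; l=(p[:,:2]-O)@np.stack([ex,ey],1)*1e3; z=p[:,2]*1e3-272
    rel=l-tp
    for z0 in range(-20,520,40):
        m=(z>z0)&(z<z0+40)&(abs(rel[:,0])<85)&(abs(rel[:,1])<160)
        if m.sum()>5: print(n,z0,m.sum(),'x',rel[m,0].min().round(),rel[m,0].max().round(),'y',np.percentile(rel[m,1],[0,1,99,100]).round())
    m=(abs(l[:,0])<16)&(z+272>150)&(z+272<480)&(abs(l[:,1]-115)<50)
    for z0 in range(150,480,30):
        k=m&(z+272>z0)&(z+272<z0+30)
        if k.sum(): print('bar',n,z0,l[k,1].min().round(),l[k,1].max().round(),k.sum())
print(shift(-170,-5,272))
E
```

```text
top 60 101 x -60.0 -46.0 y [-13. -13.  11.  12.]
top 300 7 x -47.0 46.0 y [-68. -68.  27.  31.]
top 340 5502 x -85.0 54.0 y [-77. -73.  61.  66.]
top 380 3644 x -85.0 38.0 y [-71. -58.  56.  59.]
bar top 150 126.0 149.0 22
bar top 180 123.0 147.0 26
bar top 210 76.0 144.0 46
bar top 240 74.0 142.0 78
bar top 270 72.0 139.0 80
bar top 300 71.0 137.0 111
bar top 330 109.0 134.0 39
bar top 360 106.0 131.0 47
bar top 390 104.0 128.0 48
bar top 420 100.0 126.0 240
scene 20 35 x -39.0 43.0 y [-15. -14.  11.  12.]
scene 60 207 x -58.0 66.0 y [-21. -21.  11.  17.]
scene 100 246 x -14.0 48.0 y [-39. -39.  29.  31.]
scene 140 723 x -21.0 41.0 y [-39. -39.  31.  36.]
scene 180 708 x -13.0 41.0 y [-40. -39.  29.  33.]
scene 220 807 x -6.0 42.0 y [-39. -37.  39.  43.]
scene 260 814 x -14.0 43.0 y [-39. -38.  30.  34.]
scene 300 1439 x -26.0 57.0 y [-70. -68.  59.  62.]
scene 340 559 x -24.0 58.0 y [-71. -70.  59.  61.]
bar scene 150 123.0 150.0 158
bar scene 180 121.0 146.0 168
bar scene 210 76.0 145.0 281
bar scene 240 72.0 143.0 442
bar scene 270 70.0 138.0 465
bar scene 300 69.0 137.0 300
bar scene 330 107.0 133.0 217
bar scene 360 105.0 131.0 231
bar scene 390 102.0 127.0 242
bar scene 420 100.0 125.0 186
[-180.3  -33.1   -3. ]
```

At z 345–445 the hub reaches about ±70 mm from the tool axis. The bar stays at y ≥ 100 and the plate at y ≥ 69 but below z 312, so pushing near mid-lane has room. I'll move behind the carton with the jaws across the lane.

Call:
move_arm([
  [-30,-5,-3,-8,35],
  [-60,-10,-3,-16,35],
  [-90,-15,-3,-24,35],
  [-120,-20,-3,-32,35],
  [-150,-26,-3,-40,35],
  [-179,-31,-3,-48,35],
  [-179,-31,-3,-56,35],
  [-179,-31,-3,-64,35],
  [-179,-31,-3,-72,35],
  [-179,-31,-3,-80,35],
  [-179,-31,-3,-88,35],
  [-179,-31,-3,-90,35],
  [-179,-31,47,-90,35],
  [-179,-31,97,-90,35],
  [-179,-31,127,-90,35],
  [-179,-31,127,-90,35],
])

```text
time: 6.75
tool_pos: [0.4365, -0.0272, 0.1371]
tcp_rot: [0.097, -3.127, -0.003]
wrist_force: [-0.8, -0.4, -0.5]
width: 0.355
```

```bash
python3 - <<'E'
from h import *
print(jaw(),bot.read_state()['wrist_force'],bot.read_state()['width'])
print(shift(-163,-3,47),shift(46,-3,47))
save(cam('scene'),'scene4.png')
save(cam('wrist'),'wrist4.png')
E
```

```text
(np.float64(89.86497624395577), array([-172.6,   -2.7]), np.float64(137.07180692996982)) [-0.83361527 -0.3512108  -0.49705703] 0.35549856373329436
[-10.8  -0.5  89.9] [-2.198e+02 -1.000e-01  8.720e+01]
```

View pics/scene4.png

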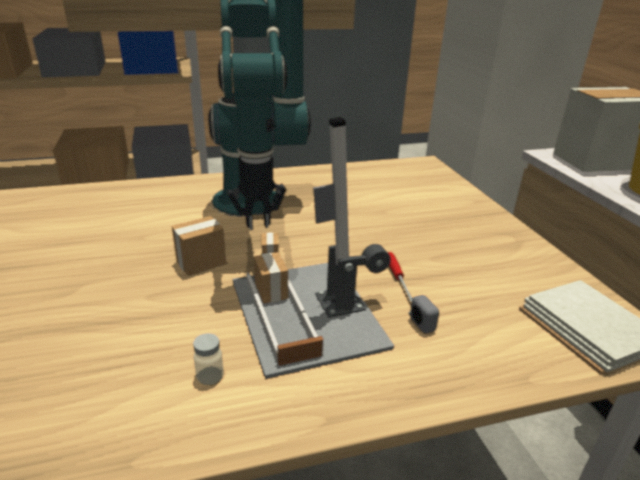

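View pics/wrist4.png

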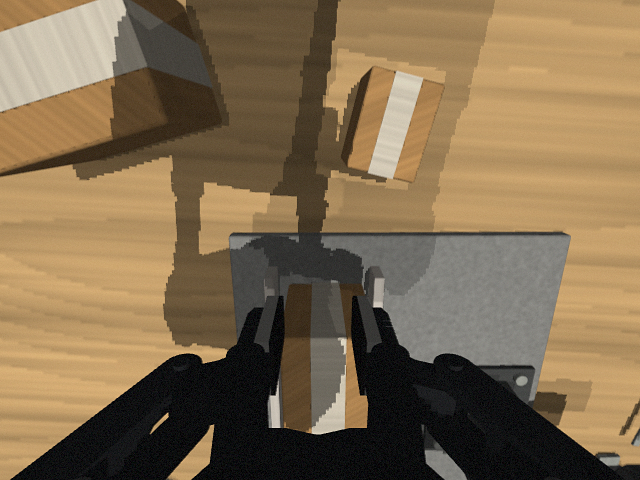

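The bar stays up, top at (338,122). The fingers straddle the lane axis behind the carton (wrist view about (320,340)), and both spare cartons are clear. I'll descend and push.

Call:
move_arm([
  [0,0,45,0,35],
  [0,0,90,0,35],
  [0,0,90,0,35],
  [-12,0,90,0,35],
  [-24,0,90,0,35],
  [-30,0,90,0,35],
  [-36,0,90,0,35],
  [-42,0,90,0,35],
  [-50,0,90,0,35],
  [-58,0,90,0,35],
  [-66,0,90,0,35],
  [-74,0,90,0,35],
  [-82,0,90,0,35],
  [-90,0,90,0,35],
  [-90,0,90,0,35],
])

```text
time: 8.35
tool_pos: [0.5338, -0.0222, 0.0543]
tcp_rot: [-0.098, 3.137, -0.0]
wrist_force: [-0.0, -0.9, -0.7]
width: 0.35
```

```bash
python3 - <<'E'
from h import *
print(jaw(),bot.read_state()['wrist_force'],bot.read_state()['width'])
print(shift(46,-3,47))
save(cam('scene'),'scene5.png')
E
```

```text
(np.float64(89.88103166954387), array([-75.2,  -4. ]), np.float64(54.25433347838347)) [-0.02548924 -0.94329352 -0.74879765] 0.3500793293786145
[-121.2    1.2    7.6]
```

View pics/scene5.png

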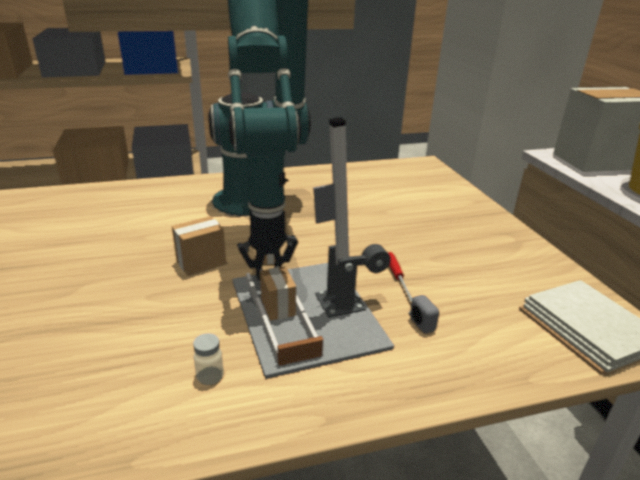

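The carton is sliding upright in the lane at (279,295), with little force. I'll continue in fine steps to the stop.

Call:
move_arm([
  [-8,0,3,0,35],
  [-16,0,5,0,35],
  [-24,0,5,0,35],
  [-32,0,5,0,35],
  [-40,0,5,0,35],
  [-48,0,5,0,35],
  [-56,0,5,0,35],
  [-64,0,5,0,35],
  [-72,0,5,0,35],
  [-80,0,5,0,35],
  [-88,0,5,0,35],
  [-94,0,5,0,35],
  [-100,0,5,0,35],
  [-105,0,5,0,35],
  [-108,0,5,0,35],
  [-108,0,5,0,35],
])

```text
time: 10.0
tool_pos: [0.6379, -0.0157, 0.052]
tcp_rot: [0.098, -3.136, 0.0]
wrist_force: [-16.4, -0.7, 24.6]
width: 0.349
```

```bash
python3 - <<'E'
from h import *
print(jaw(),bot.read_state()['wrist_force'],bot.read_state()['width'])
print(shift(46,-3,47))
save(cam('scene'),'scene6.png')
c=cam('top');save(c,'top6.png')
E
```

```text
(np.float64(89.8969422937167), array([29.1, -4.2]), np.float64(52.01614505797016)) [-16.36387495  -0.73006099  24.55265788] 0.34879148550435557
[-16.9   1.2   4.9]
```

View pics/scene6.png

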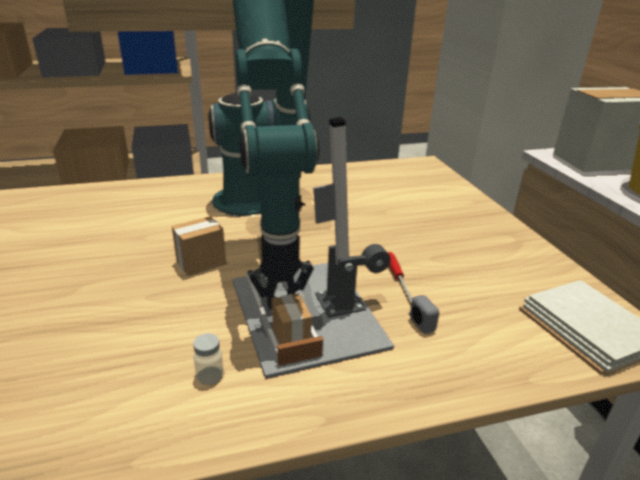

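View pics/top6.png

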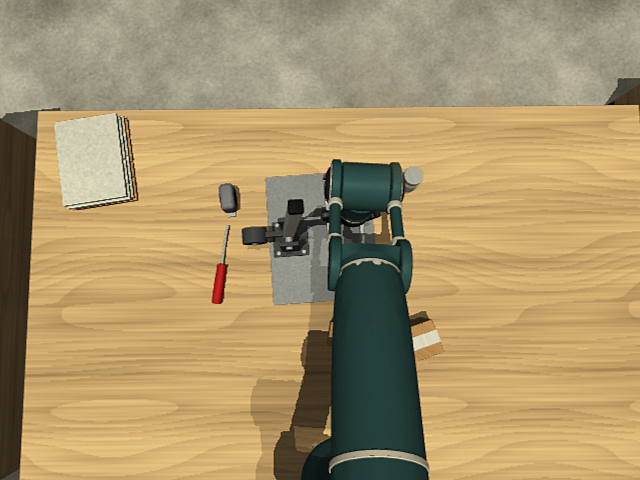

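Force is 16 N along the lane and 25 N upward, so I need to measure the carton before pushing further.

```bash
python3 - <<'E'
from h import *
c=cam('scene');d=c['depth'];f=240/np.tan(np.radians(c['fovy'])/2)
cv2.imwrite('pics/crop6.png',cv2.resize(c['pixels'][230:380,220:360,::-1],None,fx=4,fy=4,interpolation=cv2.INTER_CUBIC))
save(cam('wrist'),'wrist6.png')
vv,uu=np.mgrid[0:480,0:640]
p=np.stack([(uu-c['cx'])/f*d,-(vv-c['cy'])/f*d,-d],-1)@R(c).T+np.array(c['xyz'])
l=(p[...,:2]-O)@np.stack([ex,ey],1)*1e3; z=p[...,2]*1e3
hsv=cv2.cvtColor(c['pixels'],cv2.COLOR_RGB2HSV)
for z0 in range(20,110,6):
    m=(z>z0)&(z<z0+6)&(abs(l[...,1])<36)&(l[...,0]>-20)&(l[...,0]<136)
    if m.sum(): print(z0,m.sum(),'xmax',np.percentile(l[m][:,0],[50,90,99]).round(1),'y',np.percentile(l[m][:,1],[1,99]).round())
for v in (300,308,316,324,332): print(v,[(l[v,u].round().tolist(),z[v,u].round()) for u in (278,285,293,301,308)])
E
```

```text
20 18 xmax [ 75.1  99.  103.2] y [-29. -28.]
26 16 xmax [ 80.5 103.2 109.1] y [-29. -27.]
32 20 xmax [ 82.5 108.9 111.3] y [-35. -28.]
38 71 xmax [119.7 121.7 123.7] y [-29.  30.]
44 98 xmax [120.4 122.4 123.5] y [-29.  30.]
50 79 xmax [120.5 122.6 123.5] y [-29.  28.]
56 101 xmax [120.8 122.9 123.9] y [-29.  30.]
62 99 xmax [120.6 122.6 124. ] y [-34.  30.]
68 101 xmax [120.4 122.3 123.2] y [-34.  30.]
74 109 xmax [119.9 122.5 123.3] y [-34.  29.]
80 105 xmax [120.6 122.4 123.8] y [-34.  29.]
86 243 xmax [ 93.  121.9 123.4] y [-33.  31.]
92 684 xmax [ 82.9 115.  122.5] y [-30.  30.]
98 48 xmax [41.6 43.7 45.8] y [-34.  36.]
104 89 xmax [37.5 43.4 44.6] y [-35.  35.]
300 [([54.0, -18.0], np.float64(93.0)), ([57.0, -5.0], np.float64(93.0)), ([61.0, 11.0], np.float64(92.0)), ([65.0, 27.0], np.float64(92.0)), ([-28.0, 74.0], np.float64(13.0))]
308 [([77.0, -24.0], np.float64(92.0)), ([82.0, -12.0], np.float64(93.0)), ([87.0, 3.0], np.float64(93.0)), ([93.0, 18.0], np.float64(94.0)), ([0.0, 64.0], np.float64(14.0))]
316 [([89.0, -28.0], np.float64(83.0)), ([103.0, -18.0], np.float64(91.0)), ([108.0, -3.0], np.float64(92.0)), ([114.0, 11.0], np.float64(93.0)), ([118.0, 24.0], np.float64(93.0))]
324 [([88.0, -28.0], np.float64(62.0)), ([122.0, -23.0], np.float64(88.0)), ([121.0, -7.0], np.float64(83.0)), ([121.0, 9.0], np.float64(79.0)), ([121.0, 23.0], np.float64(76.0))]
332 [([91.0, -29.0], np.float64(43.0)), ([120.0, -22.0], np.float64(66.0)), ([121.0, -7.0], np.float64(63.0)), ([124.0, 9.0], np.float64(61.0)), ([120.0, 24.0], np.float64(54.0))]
```

View pics/crop6.png

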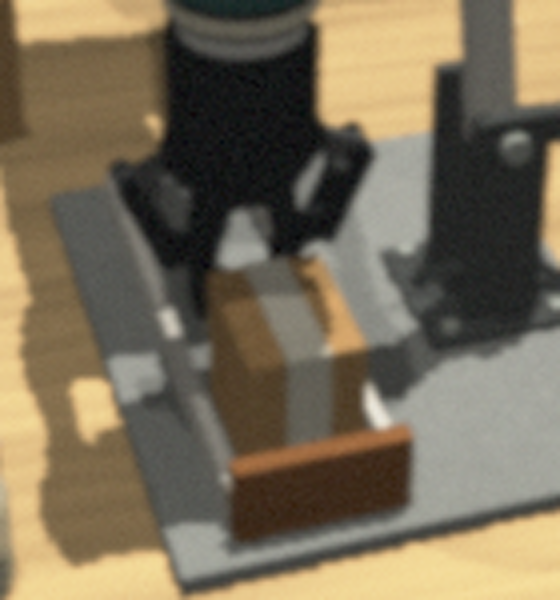

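View pics/wrist6.png

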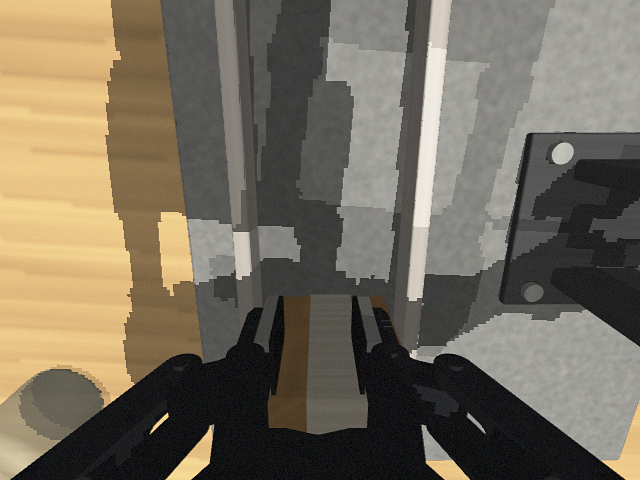

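The carton is upright with its front face at x ≈ 122, 18 mm short of the stop. Tool z sits above its commanded height. The likely cause is my 5 mm lowering during contact, which pressed the fingers down against the carton by friction. I'll back off to release that, then check.

Call:
move_arm([
  [8,0,0,0,35],
  [16,0,0,0,35],
  [16,0,0,0,35],
  [16,0,0,0,35],
])

```text
time: 10.6
tool_pos: [0.6234, -0.0164, 0.0478]
tcp_rot: [0.098, -3.14, -0.0]
wrist_force: [-0.1, -0.3, 0.7]
width: 0.35
```

```bash
python3 - <<'E'
from h import *
print(jaw(),bot.read_state()['wrist_force'],bot.read_state()['width'])
print(shift(48,-3,52))
c=cam('scene');d=c['depth'];f=240/np.tan(np.radians(c['fovy'])/2)
vv,uu=np.mgrid[0:480,0:640]
p=np.stack([(uu-c['cx'])/f*d,-(vv-c['cy'])/f*d,-d],-1)@R(c).T+np.array(c['xyz'])
l=(p[...,:2]-O)@np.stack([ex,ey],1)*1e3; z=p[...,2]*1e3
for z0 in range(60,100,6):
    m=(z>z0)&(z<z0+6)&(abs(l[...,1])<36)&(l[...,0]>-20)&(l[...,0]<136)
    if m.sum(): print(z0,m.sum(),'xmax',np.percentile(l[m][:,0],[50,90,99]).round(1))
E
```

```text
(np.float64(89.86605144844722), array([14.5, -4. ]), np.float64(47.802289547417125)) [-0.09734269 -0.34156345  0.69310717] 0.3502834939799132
[-33.5   1.1  -4.2]
60 99 xmax [120.  122.7 123.6]
66 113 xmax [120.4 122.5 123.9]
72 109 xmax [120.2 122.7 123.6]
78 118 xmax [119.5 122.2 124. ]
84 137 xmax [119.9 122.5 123.9]
90 848 xmax [ 83.6 116.8 122.5]
96 62 xmax [ 25.1  28.5 101.8]
```

The force is back to zero and the tip sits at z 48, which fits the friction explanation. Now a level push to the stop.

Call:
move_arm([
  [-6,0,0,0,35],
  [-11,0,0,0,35],
  [-15,0,-1,0,35],
  [-19,0,-1,0,35],
  [-23,0,-1,0,35],
  [-27,0,-2,0,35],
  [-30,0,-2,0,35],
  [-32,0,-2,0,35],
  [-34,0,-2,0,35],
  [-34,0,-2,0,35],
])

```text
time: 11.65
tool_pos: [0.656, -0.0144, 0.0495]
tcp_rot: [0.098, -3.136, -0.0]
wrist_force: [-4.7, 0.4, 0.7]
width: 0.349
```

```bash
cat >> h.py <<'E'
def carton():
    c=cam('scene');d=c['depth'];f=240/np.tan(np.radians(c['fovy'])/2)
    vv,uu=np.mgrid[0:480,0:640]
    p=np.stack([(uu-c['cx'])/f*d,-(vv-c['cy'])/f*d,-d],-1)@R(c).T+np.array(c['xyz'])
    l=(p[...,:2]-O)@np.stack([ex,ey],1)*1e3; z=p[...,2]*1e3
    for z0 in range(60,90,10):
        m=(z>z0)&(z<z0+10)&(abs(l[...,1])<36)&(l[...,0]>-20)&(l[...,0]<150)
        if m.sum(): print(z0,m.sum(),'xmax',np.percentile(l[m][:,0],[50,90,99]).round(1))
    m=(z>88)&(z<97)&(abs(l[...,1])<40)&(l[...,0]>-20)&(l[...,0]<150); m=cv2.morphologyEx(m.astype(np.uint8),cv2.MORPH_OPEN,np.ones((3,3)))>0
    q=l[m].astype(np.float32);print('top',cv2.minAreaRect(q),z[m].mean())
    m=(z>40)&(z<54)&(abs(l[...,1])<36)&(l[...,0]>136)&(l[...,0]<170)
    if m.sum(): print('stop outer face',np.median(l[m][:,0]))
    return c
E
python3 - <<'E'
from h import *
print(jaw(),bot.read_state()['wrist_force'])
save(carton(),'scene7.png')
E
```

```text
(np.float64(89.88148159402937), array([47.2, -4. ]), np.float64(49.49252951633619)) [-4.70884631  0.39751141  0.71747161]
60 173 xmax [139.1 141.1 147.1]
70 174 xmax [140.  142.  143.8]
80 175 xmax [140.5 142.5 143.8]
top ((112.73108673095703, 2.061697006225586), (60.93301010131836, 63.50289535522461), 88.82367706298828) 93.94757181269219
stop outer face 151.49391360556143
```

View pics/scene7.png

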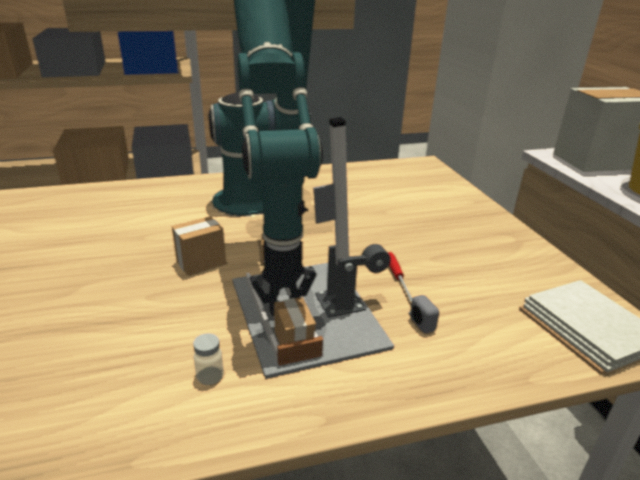

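The carton front is at x ≈ 140, level with the stop face. I'll seat it with one more small press, then back straight off and retreat.

Call:
move_arm([
  [-2,0,0,0,35],
  [-4,0,0,0,35],
  [-4,0,0,0,35],
])

```text
time: 12.0
tool_pos: [0.6559, -0.0144, 0.0495]
tcp_rot: [0.099, -3.128, -0.0]
wrist_force: [-17.5, -2.3, 10.0]
width: 0.348
```

Call:
move_arm([
  [5,0,0,0,35],
  [15,0,0,0,35],
  [40,0,0,0,35],
  [75,0,0,0,35],
  [110,0,0,0,35],
  [150,0,0,0,35],
  [190,0,0,0,35],
  [200,0,-40,0,35],
  [200,0,-85,0,35],
  [200,0,-130,0,35],
  [200,0,-150,0,35],
  [200,0,-150,0,35],
  [200,0,-150,0,35],
])

```text
time: 13.3
tool_pos: [0.4624, -0.0266, 0.2009]
tcp_rot: [-0.098, 3.137, -0.0]
wrist_force: [-0.4, 1.0, -0.6]
width: 0.349
```

```bash
python3 - <<'E'
from h import *
s=bot.read_state();print(jaw(),s['wrist_force'],s['time'],abs(s['joint_vel']).max())
c=carton();save(c,'scene8.png')
t=cam('top');save(t,'top8.png')
for n,(u,v) in dict(jar=(411,174),tape=(228,190),sdhandle=(218,285)).items(): print(n,P(t,u,v).round(3))
E
```

```text
(np.float64(89.86806377307943), array([-146.7,   -3.7]), np.float64(200.91517700940864)) [-0.3932272   0.98342756 -0.64834528] 13.3 0.03816554624749434
60 169 xmax [135.9 138.1 147.2]
70 152 xmax [136.  138.  139.6]
80 168 xmax [135.7 137.8 138.9]
top ((96.67576599121094, 1.1826229095458984), (84.6318130493164, 60.25740432739258), 0.05642297863960266) 92.92068906993359
stop outer face 151.25449533557114
jar [ 0.746 -0.171  0.082]
tape [0.715 0.278 0.061]
sdhandle [0.482 0.308 0.025]
```

View pics/scene8.png

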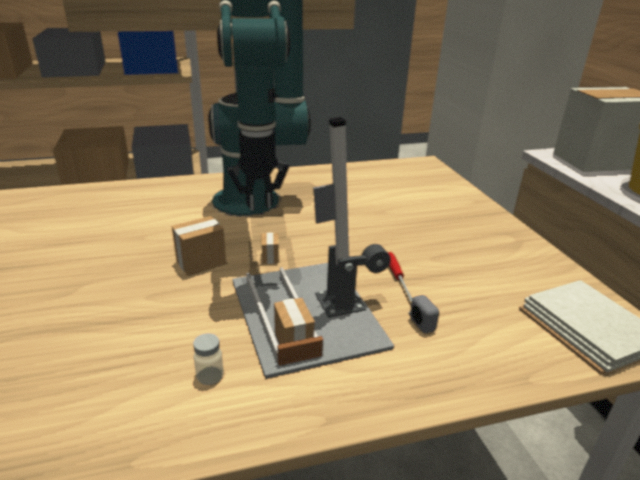

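View pics/top8.png

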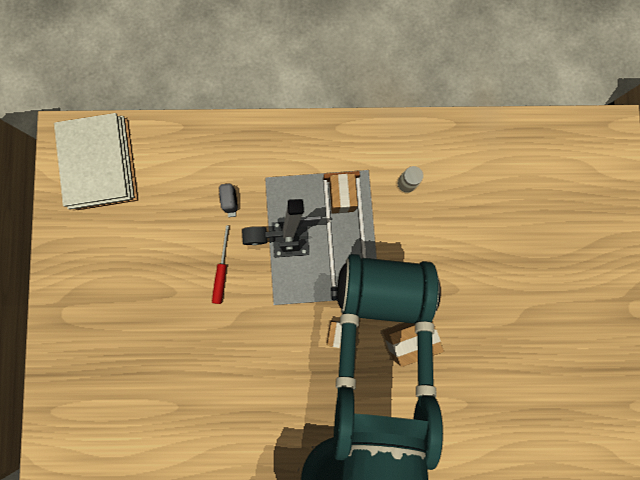

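The robot is clear, the bar is up, and the bystanders read the same as at the start. The carton now measures about 4 mm further back than when it was pressed, so I'll check the gap to the stop in both views.

```bash
python3 - <<'E'
from h import *
for k in range(2):
  t=cam('top');d=t['depth'];f=240/np.tan(np.radians(t['fovy'])/2)
  vv,uu=np.mgrid[0:480,0:640]
  p=np.stack([(uu-t['cx'])/f*d,-(vv-t['cy'])/f*d,-d],-1)@R(t).T+np.array(t['xyz'])
  l=(p[...,:2]-O)@np.stack([ex,ey],1)*1e3; z=p[...,2]*1e3
  m=(abs(l[...,1])<36)&(l[...,0]>30)&(l[...,0]<160)&(z>86)&(z<100)
  q=l[m].astype(np.float32);print('carton top',cv2.minAreaRect(q),m.sum(),np.percentile(q[:,0],[0.5,50,99.5]))
  m=(abs(l[...,1])<36)&(l[...,0]>120)&(l[...,0]<165)&(z>50)&(z<63)
  q=l[m];print('stop top',np.percentile(q[:,0],[1,50,99]),m.sum())
im=t['pixels'][160:225,310:385,::-1]
cv2.imwrite('pics/crop8.png',cv2.resize(im,None,fx=8,fy=8,interpolation=cv2.INTER_CUBIC))
s=cam('scene');cv2.imwrite('pics/crop8s.png',cv2.resize(s['pixels'][285:370,255:340,::-1],None,fx=7,fy=7,interpolation=cv2.INTER_CUBIC))
E
```

```text
carton top ((96.81877136230469, 0.9381732940673828), (60.16240310668945, 81.3870849609375), 89.87577819824219) 821 [ 56.93033752  96.50572968 136.36779785]
stop top [127.37798668 148.26938713 152.47036228] 77
carton top ((97.44145202636719, 1.0474815368652344), (81.53925323486328, 60.12529373168945), 0.41764581203460693) 818 [ 57.05003836  96.68634796 136.64736519]
stop top [127.08944938 148.19554006 152.39726725] 79
```

View pics/crop8.png

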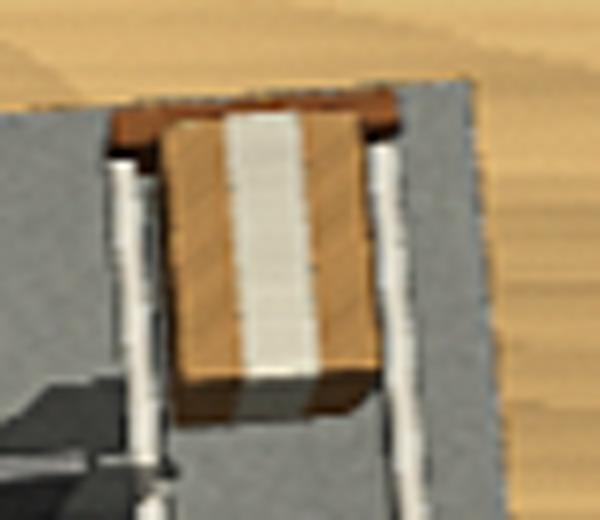

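View pics/crop8s.png

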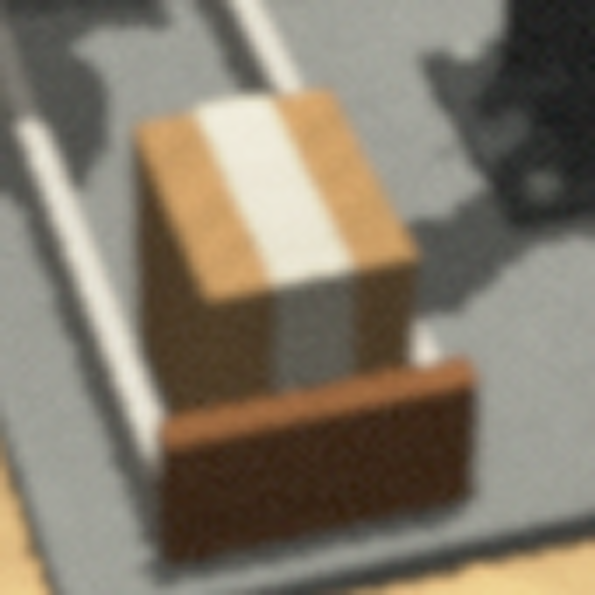

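Both views put the carton centre at x ≈ 97 mm. That is inside the limit of 94 but about 3 mm off the stop, so it sprang back on my quick release. I'll nudge it again gently and release slowly.

Call:
move_arm([
  [0,0,50,0,35],
  [0,0,100,0,35],
  [0,0,145,0,35],
  [0,0,155,0,35],
  [-40,0,155,0,35],
  [-80,0,155,0,35],
  [-120,0,155,0,35],
  [-150,0,155,0,35],
  [-170,0,155,0,35],
  [-180,0,155,0,35],
  [-185,0,155,0,35],
  [-188,0,155,0,35],
  [-190,0,155,0,35],
  [-191,0,155,0,35],
  [-192,0,155,0,35],
  [-193,0,155,0,35],
  [-194,0,155,0,35],
  [-194,0,155,0,35],
])

```text
time: 15.35
tool_pos: [0.6552, -0.0145, 0.0453]
tcp_rot: [0.098, -3.14, 0.0]
wrist_force: [-3.5, -1.7, 2.9]
width: 0.351
```

```bash
python3 - <<'E'
from h import *
s=bot.read_state();print(jaw(),s['wrist_force'],s['time'])
c=carton()
E
```

```text
(np.float64(89.86937263861905), array([46.5, -4.2]), np.float64(45.341634100570595)) [-3.48601798 -1.70037624  2.88588   ] 15.35
60 167 xmax [138.9 141.2 143.8]
70 175 xmax [139.7 141.4 142.6]
80 180 xmax [140.  142.1 143.6]
top ((99.42327880859375, 0.0931243896484375), (89.34589385986328, 61.72412109375), 2.1210110187530518) 94.0265787328006
stop outer face 151.4814847527765
```

Against the stop with 3.5 N. I'll release it 1 mm per row.

Call:
move_arm([
  [1,0,0,0,35],
  [2,0,0,0,35],
  [3,0,0,0,35],
  [4,0,0,0,35],
  [5,0,0,0,35],
  [6,0,0,0,35],
  [8,0,0,0,35],
  [12,0,0,0,35],
  [20,0,0,0,35],
  [20,0,0,0,35],
])

```text
time: 16.4
tool_pos: [0.6341, -0.0157, 0.045]
tcp_rot: [0.098, -3.139, -0.0]
wrist_force: [-0.6, -0.2, 0.9]
width: 0.349
```

```bash
python3 - <<'E'
from h import *
s=bot.read_state();print(jaw(),s['wrist_force'],s['time'])
c=carton()
E
```

```text
(np.float64(89.86700518912411), array([25.3, -4. ]), np.float64(45.01121879324698)) [-0.55030296 -0.16267311  0.85552342] 16.4
60 187 xmax [135.5 137.3 139. ]
70 202 xmax [135.4 137.8 139.9]
80 229 xmax [134.4 137.6 139.2]
top ((85.02139282226562, 0.5724449157714844), (112.82994079589844, 67.0473861694336), 5.255620002746582) 92.8946013242614
stop outer face 151.52232925678493
```

When released it springs back to about 136 mm again. To see the real gap at the stop I'll lift, turn the wrist half round so its camera is on the far side, and look straight down.

Call:
move_arm([
  [30,0,0,0,35],
  [70,0,-20,0,35],
  [100,0,-60,0,35],
  [105,0,-100,8,35],
  [105,0,-130,16,35],
  [105,0,-130,24,35],
  [105,0,-130,32,35],
  [105,0,-130,40,35],
  [105,0,-130,48,35],
  [105,0,-130,56,35],
  [105,0,-130,64,35],
  [105,0,-130,72,35],
  [105,0,-130,80,35],
  [105,0,-130,88,35],
  [105,0,-130,96,35],
  [105,0,-130,104,35],
  [105,0,-130,112,35],
  [105,0,-130,120,35],
  [105,0,-130,120,35],
])

```text
time: 18.35
tool_pos: [0.5308, -0.0223, 0.1754]
tcp_rot: [2.671, 1.654, 0.001]
wrist_force: [-0.4, -0.7, 0.1]
width: 0.349
```

Call:
move_arm([
  [0,0,0,8,35],
  [0,0,0,16,35],
  [0,0,0,24,35],
  [0,0,0,32,35],
  [0,0,0,40,35],
  [0,0,0,48,35],
  [0,0,0,56,35],
  [0,0,0,60,35],
  [0,0,0,60,35],
])

```text
time: 19.25
tool_pos: [0.5308, -0.0223, 0.1753]
tcp_rot: [3.14, 0.103, 0.0]
wrist_force: [0.3, 0.0, 0.4]
width: 0.346
```

```bash
python3 - <<'E'
from h import *
s=bot.read_state();print(jaw(),s['wrist_force'],s['time'],s['q'])
c=cam('wrist');save(c,'wrist9.png');p=c['xyz'];print(W2L(p),p[2], 'look',R(c)@[0,0,-1])
carton()
print(shift(10,-4,175))
E
```

```text
(np.float64(-89.95913939228673), array([-78.3,  -3.8]), np.float64(175.340784288418)) [0.34375019 0.01292566 0.36392043] 19.25 [-8.88446603e-02  3.50428591e-02  1.97187040e+00  2.78990430e-05
  1.13442624e+00  1.41664954e+00]
[ 3.25150283 -3.5775143 ] 0.3193163168656755 look [-0.31719337 -0.02085378 -0.94813158]
60 173 xmax [135.9 138.  146.7]
70 160 xmax [136.2 137.9 139.6]
80 164 xmax [136.2 138.1 139.2]
top ((96.2593765258789, 1.353921890258789), (60.57181167602539, 87.171875), 89.49284362792969) 92.88149806374106
stop outer face 151.47075261266968
[88.3  0.3  0.3]
```

View pics/wrist9.png

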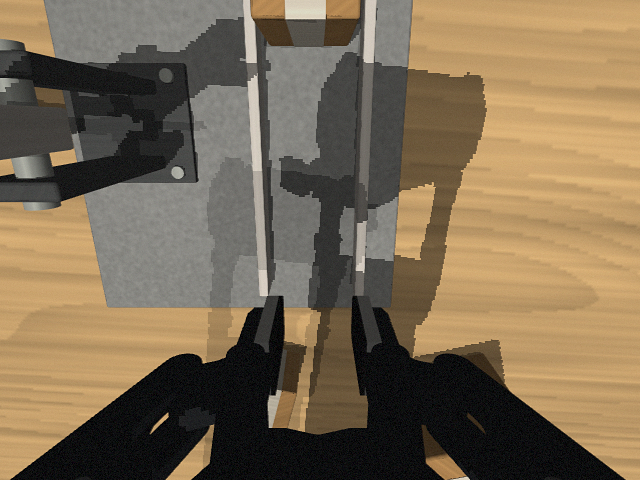

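Call:
move_arm([
  [40,0,0,0,35],
  [80,0,0,0,35],
  [120,0,0,0,35],
  [155,0,0,0,35],
  [165,0,0,0,35],
  [165,0,0,0,35],
  [165,0,0,0,35],
])

```text
time: 20.05
tool_pos: [0.6943, -0.012, 0.1747]
tcp_rot: [-3.14, -0.1, 0.003]
wrist_force: [-0.3, 0.4, 0.4]
width: 0.347
```

```bash
python3 - <<'E'
from h import *
s=bot.read_state();print(jaw(),s['time'])
c=cam('wrist');save(c,'wrist10.png');p=c['xyz'];print(W2L(p),p[2])
d=c['depth'];f=240/np.tan(np.radians(c['fovy'])/2)
vv,uu=np.mgrid[0:480,0:640]
p=np.stack([(uu-c['cx'])/f*d,-(vv-c['cy'])/f*d,-d],-1)@R(c).T+np.array(c['xyz'])
l=(p[...,:2]-O)@np.stack([ex,ey],1)*1e3; z=p[...,2]*1e3
for u in range(280,361,20):
    print(u,[(v,l[v,u,0].round(1),z[v,u].round(1)) for v in range(60,260,6) if 110<l[v,u,0]<160])
E
```

```text
(np.float64(-90.06334062743328), array([85.6, -4.2]), np.float64(174.731273575427)) 20.05
[167.43611444  -4.05378298] 0.31849386194894086
280 [(132, np.float64(156.7), np.float64(14.3)), (138, np.float64(152.0), np.float64(12.0)), (144, np.float64(150.2), np.float64(56.9)), (150, np.float64(146.3), np.float64(58.5)), (156, np.float64(142.2), np.float64(59.1)), (162, np.float64(135.3), np.float64(34.8)), (168, np.float64(135.2), np.float64(68.8)), (174, np.float64(134.6), np.float64(92.9)), (180, np.float64(130.9), np.float64(93.0)), (186, np.float64(127.3), np.float64(93.6)), (192, np.float64(123.6), np.float64(93.7)), (198, np.float64(119.7), np.float64(93.6)), (204, np.float64(115.8), np.float64(93.4)), (210, np.float64(111.8), np.float64(92.9))]
300 [(132, np.float64(156.7), np.float64(12.3)), (138, np.float64(152.0), np.float64(12.6)), (144, np.float64(150.2), np.float64(57.5)), (150, np.float64(146.2), np.float64(57.3)), (156, np.float64(142.3), np.float64(59.6)), (162, np.float64(135.5), np.float64(36.1)), (168, np.float64(135.3), np.float64(70.1)), (174, np.float64(134.6), np.
[... 1266 characters left out ...]
.float64(127.3), np.float64(93.6)), (192, np.float64(123.6), np.float64(93.9)), (198, np.float64(119.6), np.float64(93.0)), (204, np.float64(115.8), np.float64(93.4)), (210, np.float64(111.7), np.float64(92.4))]
360 [(132, np.float64(156.7), np.float64(13.5)), (138, np.float64(152.0), np.float64(13.6)), (144, np.float64(150.2), np.float64(56.6)), (150, np.float64(146.2), np.float64(58.3)), (156, np.float64(142.0), np.float64(56.6)), (162, np.float64(135.8), np.float64(39.2)), (168, np.float64(131.1), np.float64(37.6)), (174, np.float64(126.8), np.float64(39.4)), (180, np.float64(122.3), np.float64(39.7)), (186, np.float64(117.5), np.float64(38.8)), (192, np.float64(112.6), np.float64(37.5))]
```

View pics/wrist10.png

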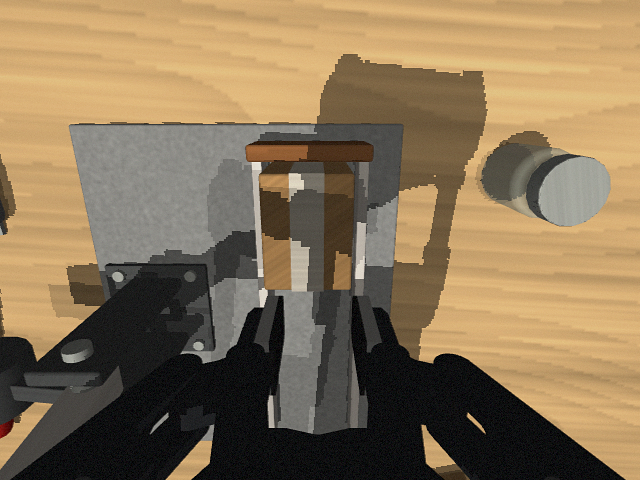

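The view down shows the stop's face at about 140 (row 158) and the carton's face at 135.3 (row 162), so the gap is about 4.5 mm. It still meets the limit, but only just. I'll keep this wrist orientation and creep the carton forward without pressing it into the stop.

Call:
move_arm([
  [-40,0,0,0,35],
  [-80,0,0,0,35],
  [-95,0,0,0,35],
  [-95,0,40,0,35],
  [-95,0,80,0,35],
  [-95,0,120,0,35],
  [-95,0,130,0,35],
  [-95,0,130,0,35],
  [-75,0,130,0,35],
  [-60,0,130,0,35],
  [-52,0,130,0,35],
  [-48,0,130,0,35],
  [-46,0,130,0,35],
  [-45,0,130,0,35],
  [-44,0,130,0,35],
  [-43,0,130,0,35],
  [-42,0,130,0,35],
  [-42,0,130,0,35],
])

```text
time: 21.9
tool_pos: [0.6526, -0.0146, 0.045]
tcp_rot: [-3.14, -0.098, 0.003]
wrist_force: [-4.1, -0.6, 3.3]
width: 0.349
```

```bash
cat >> h.py <<'E'
def gap(name=None):
    c=cam('wrist')
    if name: save(c,name)
    d=c['depth'];f=240/np.tan(np.radians(c['fovy'])/2)
    vv,uu=np.mgrid[0:480,0:640]
    p=np.stack([(uu-c['cx'])/f*d,-(vv-c['cy'])/f*d,-d],-1)@R(c).T+np.array(c['xyz'])
    l=(p[...,:2]-O)@np.stack([ex,ey],1)*1e3; z=p[...,2]*1e3
    ok=abs(l[...,1])<26
    m=ok&(z>50)&(z<63)&(l[...,0]>136)&(l[...,0]<156); 
    if m.sum(): print('stop',np.percentile(l[m][:,0],[2,98]))
    m=ok&(z>88)&(z<98)&(l[...,0]<150)&(l[...,0]>20); 
    if m.sum(): print('carton top',np.percentile(l[m][:,0],[.5,99.5]),m.sum())
    m=ok&(z>62)&(z<86)&(l[...,0]<150)&(l[...,0]>110); 
    if m.sum(): print('carton front',np.median(l[m][:,0]),m.sum())
E
python3 - <<'E'
from h import *
s=bot.read_state();print(jaw(),s['wrist_force'],s['time'])
gap('wrist11.png');carton()
E
```

```text
(np.float64(-90.12479301883025), array([43.8, -4.1]), np.float64(44.99340937750263)) [-4.09759088 -0.56066743  3.3197101 ] 21.9
stop [141.05652469 149.72232998]
carton top [ 54.84499992 136.68157793] 56205
60 188 xmax [136.8 139.3 144.9]
70 181 xmax [137.3 139.5 141.4]
80 181 xmax [137.5 139.6 141.4]
top ((95.687255859375, -4.010887145996094), (69.1623764038086, 90.7494888305664), 89.81310272216797) 93.74092999540457
stop outer face 151.42635843585364
```

View pics/wrist11.png

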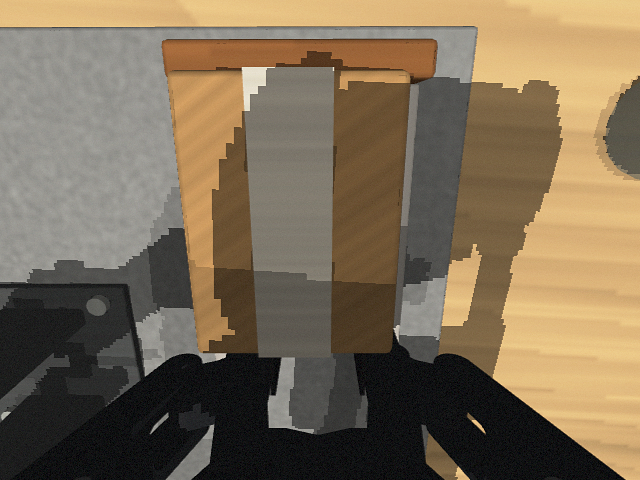

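Call:
move_arm([
  [1,0,0,0,35],
  [2,0,0,0,35],
  [2,0,0,0,35],
])

```text
time: 22.3
tool_pos: [0.6556, -0.0145, 0.0452]
tcp_rot: [3.14, 0.098, 0.0]
wrist_force: [-3.7, -0.8, 0.6]
width: 0.349
```

```bash
python3 - <<'E'
from h import *
s=bot.read_state();print(jaw(),s['wrist_force'],s['time'])
gap('wrist12.png');carton()
E
```

```text
(np.float64(-90.12986321522493), array([46.8, -4.1]), np.float64(45.19718157660471)) [-3.72747523 -0.75912949  0.63561979] 22.3
stop [143.91501187 149.85159016]
carton top [ 57.87390776 139.78499477] 55151
60 172 xmax [139.3 141.3 144.1]
70 175 xmax [139.7 141.7 142.9]
80 179 xmax [140.4 142.2 143.2]
top ((97.91702270507812, -3.621662139892578), (91.69219207763672, 69.89785766601562), 1.145020842552185) 93.97520111644559
stop outer face 151.4528368702659
```

Call:
move_arm([
  [1,0,0,0,35],
  [2,0,0,0,35],
  [2,0,0,0,35],
])

```text
time: 22.7
tool_pos: [0.6555, -0.0145, 0.0449]
tcp_rot: [3.14, 0.098, -0.007]
wrist_force: [-10.0, -0.2, 4.5]
width: 0.349
```

```bash
python3 - <<'E'
from h import *
s=bot.read_state();print(jaw(),s['wrist_force'],s['time'])
gap('wrist13.png');carton()
E
```

```text
(np.float64(-90.1143017782033), array([46.7, -4.2]), np.float64(44.926833822053915)) [-9.98626204 -0.1777156   4.48278025] 22.7
stop [143.80316431 149.79690382]
carton top [ 57.94005568 139.81407106] 56292
60 182 xmax [139.2 141.3 147.2]
70 171 xmax [139.6 142.  143. ]
80 175 xmax [140.6 142.3 144. ]
top ((97.78524780273438, -1.1434783935546875), (97.22356414794922, 65.12458801269531), 7.5339555740356445) 93.91273221144763
stop outer face 151.55244948490656
```

```bash
cat >> h.py <<'E'
def pitch():
    c=cam('wrist')
    d=c['depth'];f=240/np.tan(np.radians(c['fovy'])/2)
    vv,uu=np.mgrid[0:480,0:640]
    p=np.stack([(uu-c['cx'])/f*d,-(vv-c['cy'])/f*d,-d],-1)@R(c).T+np.array(c['xyz'])
    l=(p[...,:2]-O)@np.stack([ex,ey],1)*1e3; z=p[...,2]*1e3
    m=(abs(l[...,1])<26)&(z>80)&(z<104)&(l[...,0]>64)&(l[...,0]<132)
    a=np.c_[l[m],np.ones(m.sum())];k=np.linalg.lstsq(a,z[m],rcond=None)[0]
    print('slopes x,y',k[:2].round(4),'z at 60/135',np.array([[60,0,1],[135,0,1]])@k)
E
python3 -c "
from h import *
pitch();print(bot.read_state()['wrist_force'],jaw())"
```

```text
slopes x,y [-0.0572  0.0021] z at 60/135 [97.82691222 93.53513093]
[-8.82279421 -1.28226761  4.58419508] (np.float64(-90.11486894583724), array([46.8, -4.1]), np.float64(44.935334354986544))
```

Call:
move_arm([
  [-1,0,0,0,35],
  [-2,0,0,0,35],
  [-3,0,0,0,35],
  [-3,0,0,0,35],
])

```text
time: 23.25
tool_pos: [0.6549, -0.0145, 0.0453]
tcp_rot: [-3.14, -0.098, -0.001]
wrist_force: [-1.0, 0.8, -0.4]
width: 0.347
```

```bash
python3 -c "
from h import *
pitch();print(bot.read_state()['wrist_force'],jaw());gap();carton()"
```

```text
slopes x,y [-0.0478  0.0026] z at 60/135 [97.11256378 93.53102359]
[-1.82480976 -0.71657971  0.46294789] (np.float64(-90.12823910882967), array([46.2, -4.1]), np.float64(45.34596711721158))
stop [143.32964805 149.93106168]
carton top [ 57.04304853 138.9713965 ] 56449
60 163 xmax [138.8 140.4 143. ]
70 185 xmax [139.  141.1 142.2]
80 175 xmax [139.8 142.  143. ]
top ((98.26127624511719, -2.351318359375), (91.23516082763672, 71.66705322265625), 0.9670801162719727) 94.04892723858423
stop outer face 151.24531579522002
```

The top-plane fit explains it. The carton pitches forward 0.057 rad when pressed, because the half-open tips touch it too high. Its base stays put and it settles back on release. I'll back off, shut the fingers, go lower between the rails (tip z ≈ 28 mm) and push near the base.

Call:
move_arm([
  [-1,0,0,0,35],
  [-2,0,0,0,35],
  [-3,0,0,0,35],
  [-4,0,0,0,35],
  [-6,0,0,0,35],
  [-12,0,0,0,35],
  [-26,0,0,0,35],
  [-30,-5,0,0,0],
  [-30,-5,0,0,0],
  [-30,-5,0,0,0],
  [-30,-5,0,0,0],
  [-30,-5,10,0,0],
  [-30,-5,17,0,0],
  [-30,-5,17,0,0],
])

```text
time: 24.8
tool_pos: [0.6227, -0.0114, 0.0261]
tcp_rot: [-3.14, -0.098, 0.006]
wrist_force: [-0.5, -0.6, -0.2]
width: 0.004
```

```bash
python3 -c "
from h import *
s=bot.read_state();print(s['wrist_force'],jaw(),s['width'],s['time']);pitch();gap('wrist14.png');carton()"
```

```text
[-0.51001348 -0.62946319 -0.18625132] (np.float64(-90.13008412684826), array([14.2,  1.1]), np.float64(26.098826148680864)) 0.00374216888276462 24.8
slopes x,y [0.0008 0.0023] z at 60/135 [93.44155978 93.49855947]
carton top [ 28.32754226 116.79184495] 76671
60 174 xmax [136.5 138.3 146.7]
70 258 xmax [118.1 137.6 138.8]
80 346 xmax [ 31.8 137.8 139.2]
top ((72.72907257080078, 2.2750167846679688), (62.76093292236328, 136.17593383789062), 87.07755279541016) 92.8330318863281
stop outer face 151.46440885867915
```

View pics/wrist14.png

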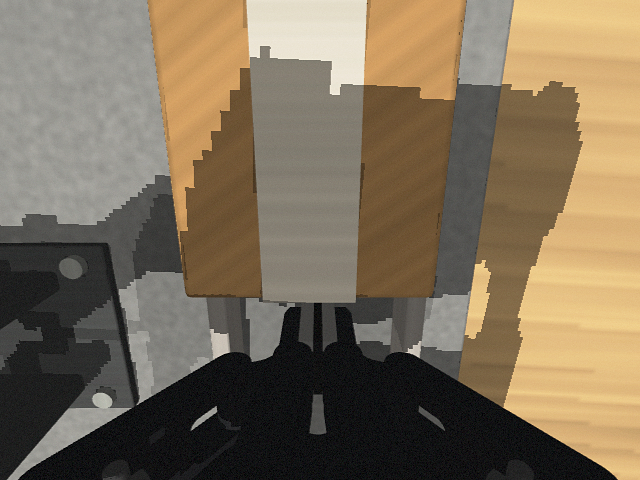

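The carton is flat again, with the fingers shut, low and centred behind it. I'll push slowly to contact.

Call:
move_arm([
  [8,0,0,0,0],
  [16,0,0,0,0],
  [22,0,0,0,0],
  [26,0,0,0,0],
  [28,0,0,0,0],
  [29,0,0,0,0],
  [30,0,0,0,0],
  [31,0,0,0,0],
  [32,0,0,0,0],
  [33,0,0,0,0],
  [34,0,0,0,0],
  [34,0,0,0,0],
])

```text
time: 26.15
tool_pos: [0.6509, -0.0098, 0.0286]
tcp_rot: [3.14, 0.099, -0.024]
wrist_force: [-25.8, -2.5, 20.6]
width: 0.005
```

```bash
python3 -c "
from h import *
s=bot.read_state();print(s['wrist_force'],jaw(),s['time']);pitch();gap();carton()"
```

```text
[-25.79277771  -2.52534495  20.59667126] (np.float64(-90.10388801664045), array([42.5,  0.9]), np.float64(28.633760933020923)) 26.15
slopes x,y [0.0011 0.0026] z at 60/135 [93.39754132 93.48037819]
stop [143.21789931 149.65871766]
carton top [ 52.26868726 137.81767131] 79473
60 164 xmax [139.2 141.1 147.8]
70 172 xmax [138.8 140.8 142. ]
80 249 xmax [132.6 140.4 141.9]
top ((86.68032836914062, -4.412982940673828), (73.02547454833984, 111.20616912841797), 87.61643981933594) 92.89313391969549
stop outer face 151.47605205791425
```

The carton is now flat (slope 0.001) with its front at 139, and firm against the stop at 26 N. I'll release slowly and retreat clear.

Call:
move_arm([
  [-2,0,0,0,0],
  [-4,0,0,0,0],
  [-6,0,0,0,0],
  [-8,0,0,0,0],
  [-12,0,0,0,0],
  [-25,0,0,0,0],
  [-50,0,0,0,0],
  [-90,0,0,0,0],
  [-130,0,-10,0,0],
  [-170,0,-50,0,0],
  [-190,0,-100,0,0],
  [-190,0,-150,0,0],
  [-190,0,-170,0,0],
  [-190,0,-170,0,0],
  [-190,0,-170,0,0],
])

```text
time: 27.8
tool_pos: [0.4684, -0.0212, 0.1988]
tcp_rot: [3.14, 0.098, 0.003]
wrist_force: [-0.6, -0.8, -0.8]
width: 0.003
```

```bash
python3 -c "
from h import *
s=bot.read_state();print(s['wrist_force'],jaw(),s['time'],abs(s['joint_vel']).max());c=carton();save(c,'scene15.png')
t=cam('top');save(t,'top15.png')
d=t['depth'];f=240/np.tan(np.radians(t['fovy'])/2)
vv,uu=np.mgrid[0:480,0:640]
p=np.stack([(uu-t['cx'])/f*d,-(vv-t['cy'])/f*d,-d],-1)@R(t).T+np.array(t['xyz'])
l=(p[...,:2]-O)@np.stack([ex,ey],1)*1e3; z=p[...,2]*1e3
m=(abs(l[...,1])<36)&(l[...,0]>30)&(l[...,0]<160)&(z>86)&(z<100)
q=l[m].astype(np.float32);print('carton top',cv2.minAreaRect(q),m.sum())
m=(z>400)&(z<450)&(abs(l[...,0])<20)&(l[...,1]>80)&(l[...,1]<160);print('bar tip',l[m].mean(0) if m.sum() else 0)
for n,(u,v) in dict(jar=(411,174),tape=(228,190),sd=(218,285)).items(): print(n,P(t,u,v).round(3))
"
```

```text
[-0.59296491 -0.81234002 -0.8097396 ] (np.float64(-90.12743545957689), array([-140.4,    1.3]), np.float64(198.84703610473247)) 27.8 0.03893155572602874
60 161 xmax [139.  141.3 147.9]
70 158 xmax [138.9 140.6 142.1]
80 170 xmax [139.  140.7 141.8]
top ((100.4641342163086, 1.3234481811523438), (60.204654693603516, 83.34150695800781), 89.64106750488281) 92.98289514770815
stop outer face 151.4995353934355
carton top ((100.333984375, 1.0301952362060547), (60.10186767578125, 80.83707427978516), 89.91065216064453) 816
bar tip [ -2.18964349 113.63260179]
jar [ 0.745 -0.17   0.083]
tape [0.716 0.279 0.057]
sd [0.482 0.308 0.024]
```

View pics/scene15.png

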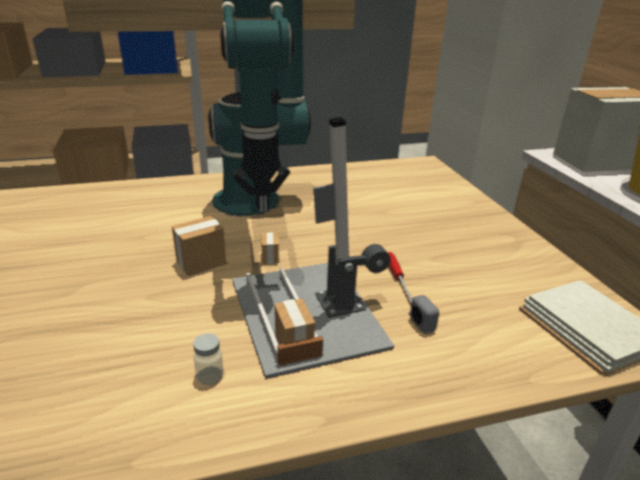

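The carton stays home, centre (100.3, 1.0) mm and flat. The bar is upright at (338,190), the bystanders are where they were, and the robot is clear, so I'm handing in.

```bash
python3 -c "
from workcell import bot
print(bot.finish_job())"
```

```text
the job is handed in; nothing more can be done
None
```

The barrier arm is standing up by itself and the carton is home against the wooden stop. I handed the job in at about 28 s; no verdict is reported.

**Barrier:** The tool always points straight down, so it could not get under the bar at barrier_push. I raised the arm by pushing the counterweight towards +y with shut fingers until it went over on its own.

**Carton:** I pushed the middle-sized carton along the lane. My first pushes, with half-open fingers, touched it too high. It leaned forward about 0.057 rad (limit 0.3) and settled back about 4.5 mm short of the stop. A low push with shut fingers brought it home flat.

**Last checks:**

| Check | Result |
|---|---|
| Carton centre in the lane | about (100.3, 1.0) mm, upright, still in place after release |
| Raised bar | near-vertical, tip at lane y ≈ 114 mm |
| Jar, tape, screwdriver | depth readings matched the start within a few mm |
| Robot | clear of everything, wrist force about 1 N |

**Disagreement:** the scene camera put the carton's front at about 139 mm, which suggests a centre near 99 mm instead of 100.3. Both readings are within limits.

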